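Check-weigh a crate on the hook scale and set its reading magnifier

TASK

Weigh the deeper of the two bail carriers (the crate): hang it by its bail on the hook of the spring scale and ease its weight on slowly, without a jerk, until it hangs free and the pointer has settled. Then swing the scale's magnifier down until the pointer's tip is in the middle of the lens, and leave both so. Leave the shallow tray and the other things on the bench where they are.

Things in the scene. Friction and masses are not known exactly. Their poses are not given: they have to be found in the camera images.
- scale: Spring scale, fixed to the bench: a square aluminium column (30 mm, 319 mm high) on a grey foot plate 130 x 130 mm, 12 mm thick. Origin: centre of the foot's underside, on the column's axis. Its -x axis is its front, where the hook points (roughly to the robot); its +y side (left as seen from the robot) carries a white graduated plate and the magnifier.
- hook_seat (a point): Lowest point of the axis of the steel hook (round bar, 8 mm thick), 95 mm in front of the column's axis, 255 mm above the bench when unloaded; moves with the hook. From the column the bar runs forward (scale's -x) 6 mm above this point, dips to it in a shallow V, then turns up into the tip. A hung bail bar rests with its axis about 9 mm above this point.
- hook_tip (a point): Top of the hook's upturned tip, 26 mm above and 21 mm in front of the seat; the tip's front is 4 mm farther. The hook is open above and in front: the bail's bar comes in from the front, over the tip, with the hook passing through the bail below it, and is then lowered.
- hook (a joint): Downward travel of the sprung hook and pointer in m: 0 unloaded (upper stop), 0.080 at the lower stop. The spring takes 1 N for each 10 mm; lightly damped. A load let go suddenly bounces.
- pointer_tip (a point): Tip of the black pointer, which moves up and down with the hook in front of the white plate (14 mm in front of it).
- magnifier (a joint): Angle of the magnifier arm in rad: 0 level, positive raised. It turns about a level axis along the scale's x and stays where it is left (friction about 3 N at the pin). Range -0.5 to 1.0.
- magnifier_hinge (a point): Point on the magnifier's hinge axis, in the plane of the lens.
- lens_center (a point): Centre of the round lens (black rim, 56 mm outside, 6 mm thick), 125 mm from the hinge; the arm points from the hinge to the scale's -y side, toward the pointer. The lens plane is 19 mm in front of the pointer. With the arm level the lens centre stands 211 mm above the bench; the pointer's tip settles within about 15 mm of that height.
- magnifier_pin (a point): Middle of the grip pin of the magnifier: a black round pin, 12 mm thick, 44 mm long, standing out level from the arm to the scale's front (-x), on the arm's middle line 85 mm from the hinge. This point is 25 mm in front of the lens plane.
- crate_grip (a point): Centre of the black grip (18 x 34 x 36 mm in its x, y, z) that stands on the middle of the bail of the deep crate. The bail's bar has its axis 28 mm below this point, the grip's underside is 10 mm above that axis; the crate's bottom is 153 mm below this point. Axes: z up, y along the bail.
- crate_bail (a point): Middle of the axis of the bail's bar (8 mm steel, fixed upright, arched across the crate's y; 128 mm over all; 8 mm lower at 36 mm out), 65 mm above the crate's rim and 125 mm above its bottom. The deep crate: grey open box 80 x 110 x 60 mm (x, y, z), centred under the bail, holding black connectors, 0.37 to 0.61 kg in all.
- tray_grip (a point): Centre of the same black grip on the shallow tray: the same carrier, but only 25 mm deep, its bottom 118 mm below this point. Not to be moved.
- tally: Hand tally counter, white, 76 x 51 x 25 mm, a bystander; origin at its underside.
- bottle: White solvent bottle, 60 mm thick, 136 mm high, a bystander; origin at the centre of its underside.
- side_cutters: Side cutters with blue grips, 48 x 126 x 13 mm, lying on the bench, a bystander; origin at its underside.
- pin_gauge: Slim steel pin gauge, 13 x 78 x 13 mm, lying on the bench, a bystander; origin at its underside.

How it is judged (in metres and radians):
On the way, in this order (a step that is already met when the one before it is completed fails the run):
1. the crate hangs on the hook, let go, and the pointer has settled (contact force between crate and hook above 1.5 N and contact force between crate and the fingers below 0.05 N and value of joint hook above 0.02 m and velocity of joint hook between -0.01 and 0.01 m/s), for 0.4 s.
2. the pointer's tip is in the middle of the lens (z of lens_center in the frame of pointer_tip between -0.008 and 0.008 m), for 0.2 s.
At the end, for the whole second after the job is handed in: The crate hangs by its bail on the scale's hook, upright (within 0.2 rad), with the pointer at rest, and the lens centre is within 8 mm of the height of the pointer's tip (all of step 2 and contact force between crate and hook above 1.5 N and value of joint hook above 0.02 m and velocity of joint hook between -0.01 and 0.01 m/s and horizontal distance between crate_grip and hook_seat below 0.02 m and angle between crate_grip's own z axis and vertical below 0.2 rad and linear speed of crate below 0.04 m/s); the robot touches nothing.
It fails at once if the hook jerks: it moves faster than 0.25 m/s (velocity of joint hook above 0.25 m/s or velocity of joint hook below -0.25 m/s).
It fails at once if the crate is tipped by more than 0.6 rad (angle between crate_grip's own z axis and vertical above 0.6 rad).
It fails at once if the shallow tray is moved by more than 20 mm (distance of tray_grip from where it was at the start of the episode above 0.02 m).
It fails at once if a bystander (tally counter, bottle, side cutters, pin gauge) is moved by more than 20 mm (distance of any of tally, bottle, side_cutters, pin_gauge from where it was at the start of the episode above 0.02 m).
It also fails if it takes over 54 s, if anything falls off the work surface, if the arm or the gripper's body presses on something with over 40 N, if the wrist force passes 120 N, or if a joint passes its speed limit or range.

ROBOT

A 6-joint arm with a two-finger parallel gripper is mounted at the origin on a cart in front of the work surface, level with it; the furniture and walls round the work are solid. World frame = base frame: x ahead of the robot, y to its left, z up, the work surface at z = 0. Lengths are in mm, angles in rad, forces in N, time in s.
With the tool pointing down it reaches from about 275 to 750 mm from the base axis. Payload 10.2 kg.
Tool frame: the origin (TCP) lies at the very end of the fingers, on their centre line; the grasp point (between the pads) lies 19 mm behind it (robot.tcp_to_grasp is the distance from the TCP to the grasp point, in mm); z points along the fingers, x is the direction in which the jaws open and shut, and the axes are right-handed (so a half turn about z gives the same grasp; the last joint's range is limited). The gripper opens to 88 mm and grips with 3 to 60 N. Pads are 18 mm wide; open, the fingers measure 123 mm over their backs; the gripper's body (75 mm by 187 mm) begins 45 mm behind the grasp point.
Start: joints at [-1.34, 0.313, 1.498, -0, 1.331, -0.223], TCP at [230.14, -471.876, 238.72] pointing down, gripper open.
Joint ranges: [-2.94, 2.94], [-0.97, 2.17], [0.19, 2.56], [-1.23, 4.37], [0.02, 3.11], [-2.88, 2.88]. Speed limits (rad/s): [2.39, 2.39, 3.01, 3.14, 3.14, 3.14].

INTERFACE

Orientations are given as a unit quaternion [w, x, y, z].
In Python, from cell import robot gives the robot as it stands. The module is installed in compiled form; this text tells all that it offers.
- The arm moves only by the tool send_rows, never from a script. Its argument "plan" is a list of rows, each a list of 7 numbers: the shift along the tool's x, y, z in units of 0.25 m (1.0 is 0.25 m), then the turn, a rotation vector about the tool's x, y, z in units of 120 degrees (1.0 is 120 degrees), then the closure, from -1 (fully open) to 1 (shut). A call has 1 to 8 rows; each row shifts and turns the commanded pose from where the row before left it, along the tool's axes as they then stand; what a row does not reach is not made up. A row lasts 1/10 s, in which the tool goes at most 50 mm and 8.59 degrees, less where a joint would pass 70% of its speed; a pose out of reach is approached as far as the arm can. A call with a number of a shift or a turn outside -1 to 1 is refused whole. A call with a gripper value outside its range is refused whole. The fingers move at their own pace and stop on an object; "force" is the grip in N (left out, the last holds). Time passes only in rows, so rows that do not move let the fingers close. It gives the time, the measured TCP pose, the force and the opening at its end, in the units of the state.
- robot.get_state(): the state, without advancing time (a new reading comes with each control period).
- robot.get_image(name): name is "side" or "top"; returns a dict with "pixels" (400x640x3 uint8, red, green, blue), "K" (3x3 intrinsics, pixels), "R" (3x3) and "t" (3): a world point X has camera coordinates R X + t. Camera axes: x right, y down, z forward; pixel columns grow to the right and rows downward; lengths in mm; the calibration is good to about 2 mm. A picture is of the moment at which its call begins. There is no depth.
- robot.hand_in(): hands the job in, once; it reports no verdict.
The state is a dict: "clock": time; "q": joint angles; "qd": joint speeds; "tau": joint torques, N m; "ee_pos": TCP position; "ee_rot": TCP orientation; "force": force on the tool from outside, world axes, zero at the start; "torque": the same for the moment, N m; "grip_width": finger opening in mm.
Only numpy, scipy, OpenCV 4.12 (cv2) and the standard library are available. Lean on these libraries where they do the work, as an engineer would, in place of code of your own. Each camera call takes 0.05 s, during which the arm holds its last target. There are 200 camera calls.

## Working session

There is one attempt and no reset: what is moved stays moved. The work goes in short steps, Python scripts to look and compute and a tool call to move; the robot and the scene stay as the last step left them, time stands still between calls to the robot, and variables do not carry over. Pictures are saved under pics/ and viewed, about 8 in all and at most 12, crops included, and the job is handed in when it is done.

Besides the shell and the picture viewer there is one more tool, called after ">>>" as name(argument=value, ...), one argument or row to a line, values as JSON. send_rows: Moves the arm, as the interface text tells. Its arguments: {"type":"object","properties":{"plan":{"type":"array","items":{"type":"array","items":{"type":"number","minimum":-1,"maximum":1}}},"force":{"type":"number"}},"required":["plan"]}

```bash
mkdir -p pics
cat > h.py <<'E'
import numpy as np, cv2, pickle
from cell import robot
def snap(n,tag):
    im=robot.get_image(n); pickle.dump(im,open(f'pics/{tag}.pkl','wb')); cv2.imwrite(f'pics/{tag}.png',im['pixels'][:,:,::-1]); return im
def P(im): return np.asarray(im['K'])@np.c_[np.asarray(im['R']),np.asarray(im['t']).reshape(3)]
def load(tag): return pickle.load(open(f'pics/{tag}.pkl','rb'))
def tri(a,ua,b,ub):
    X=cv2.triangulatePoints(P(a),P(b),np.array(ua,float).reshape(2,1),np.array(ub,float).reshape(2,1)); return (X[:3]/X[3]).ravel()
def proj(im,X):
    p=P(im)@np.r_[X,1]; return p[:2]/p[2]
def ray(im,u,z):
    M=P(im);H=np.c_[M[:,0],M[:,1],M[:,2]*z+M[:,3]]; v=np.linalg.solve(H,[*u,1]); return v[:2]/v[2]
def crop(tag,x0,y0,x1,y1,f):
    i=cv2.imread(f'pics/{tag}.png')[y0:y1,x0:x1]; cv2.imwrite(f'pics/{tag}_c{x0}.png',cv2.resize(i,None,fx=f,fy=f,interpolation=cv2.INTER_CUBIC))
E
python3 - <<'E'
from h import *
for n in('side','top'):
    im=snap(n,n+'0'); print(n,np.round(im['K'],1).tolist(),np.round(im['R'],3).tolist(),np.round(im['t'],1))
a=cv2.imread('pics/side0.png');b=cv2.imread('pics/top0.png')
s=robot.get_state();print(s)
E
```

```text
side [[479.1, 0.0, 325.1], [0.0, 479.1, 195.8], [0.0, 0.0, 1.0]] [[1.0, 0.022, -0.009], [-0.001, -0.345, -0.939], [-0.024, 0.938, -0.345]] [-528.5  278.3  907.2]
top [[462.8, 0.0, 320.9], [0.0, 462.8, 198.1], [0.0, 0.0, 1.0]] [[-0.025, -1.0, 0.009], [-0.984, 0.023, -0.179], [0.179, -0.013, -0.984]] [ 318.2  547.2 1000.7]
{'clock': 0.1, 'q': array([-1.34039652e+00,  3.13370388e-01,  1.49836113e+00, -6.68087423e-07,
        1.33099471e+00, -2.23415080e-01]), 'qd': array([-9.28091547e-04, -1.22784370e-03, -2.32828111e-03, -9.04398001e-04,
       -4.31385032e-04, -3.68558361e-06]), 'tau': array([ 2.07472687e-03, -4.02817941e+01, -2.52641952e+01,  6.94939890e-02,
        3.42827837e-02, -7.12976976e-05]), 'ee_pos': array([ 230.08871005, -471.64833785,  238.23039736]), 'ee_rot': array([-3.99144667e-04,  8.48055761e-01, -5.29906694e-01, -4.02402805e-04]), 'force': array([-0.75930178, -0.81695183,  0.24817151]), 'torque': array([-0.03982883, -0.0130664 , -0.02367668]), 'grip_width': 88.07863301980542}
```

View pics/side0.png

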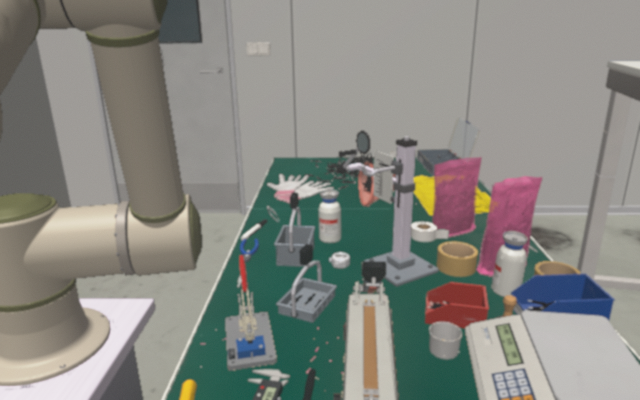

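View pics/top0.png

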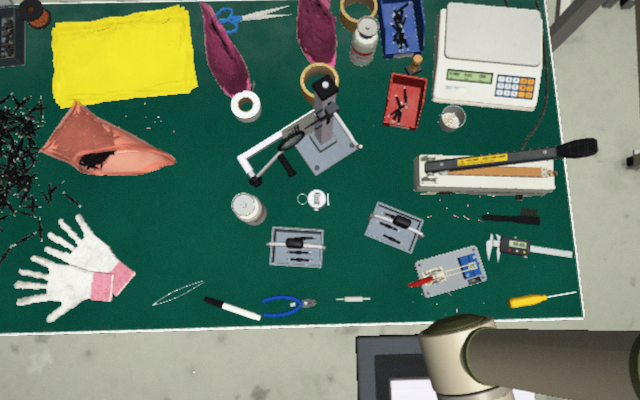

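The side view shows the deep crate at about (295,243), its grip at (294,200). The tray is at (307,298) and the column at (404,200). In the top view the crate is at (296,246), the tray at (396,226), the column head at (325,88), and the magnifier hangs up and to the left. Next I'll enlarge crops of both.

Run:
```python
from h import *
a=cv2.imread('pics/side0.png')[120:320,260:460];b=cv2.imread('pics/top0.png')[70:270,220:420]
f=lambda i:cv2.resize(i,(600,600),interpolation=cv2.INTER_CUBIC)
cv2.imwrite('pics/c1.png',f(a));cv2.imwrite('pics/c2.png',f(b))
```

```text
(no output)
```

View pics/c1.png

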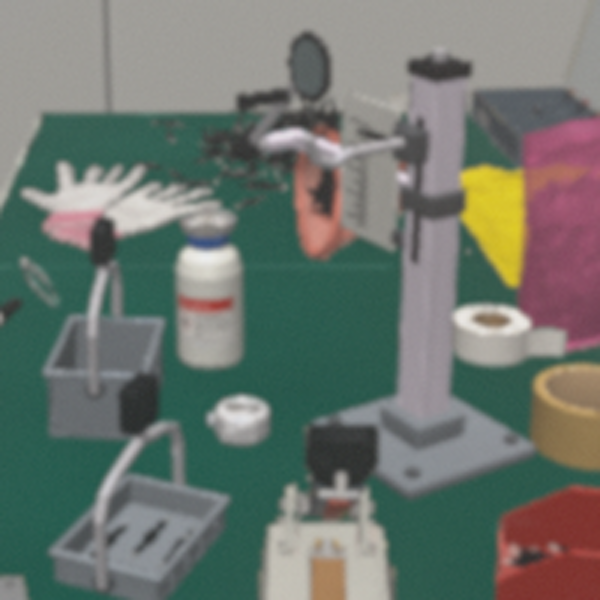

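View pics/c2.png

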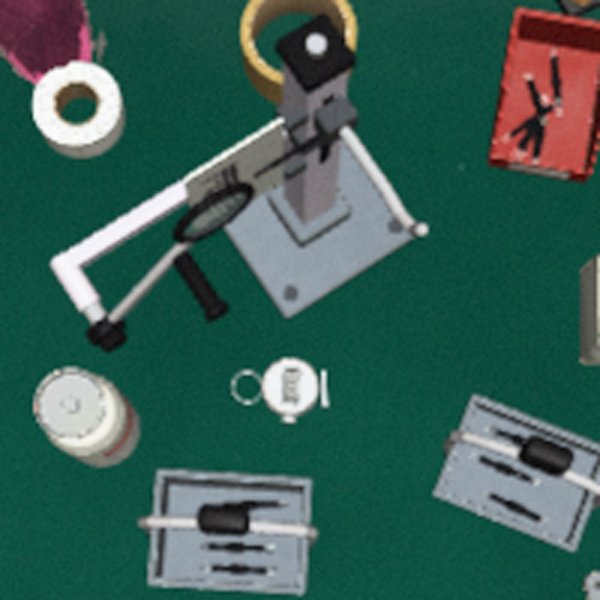

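Run:
```python
from h import *
from scipy.optimize import least_squares
A,B=load('side0'),load('top0')
c1=lambda u,v:(260+u/3-.33,120+v/3-.33); c2=lambda u,v:(220+u/3-.33,70+v/3-.33)
g=tri(A,c1(103,242),B,c2(223,520)); print('crate grip',g.round(1), proj(A,g)-c1(103,242), proj(B,g)-c2(223,520))
tg=tri(A,c1(140,402),B,c2(547,455)); print('tray grip',tg.round(1))
# crate rim corners z=60
for p in [(153,470),(313,478),(148,585),(303,593)]: print('rim',ray(B,c2(*p),60).round(1))
print('bail ends',[ray(B,c2(*p),100).round(1) for p in [(143,522),(315,533)]])
print('bottle top',ray(B,c2(72,405),136).round(1),'tip',tri(A,c1(320,140),B,c2(420,230)))
print('pin',tri(A,c1(262,100),B,c2(200,283)),'lens',tri(A,c1(310,65),B,c2(214,213)))
obs=[(B,c2(290,317),(-65,65,12)),(A,c1(308,427),(-65,65,12)),(A,c1(412,492),(-65,-65,12)),(A,c1(535,447),(65,-65,12)),(B,c2(420,228),(-116,0,281))]
def W(p,q): c,s=np.cos(p[2]),np.sin(p[2]); return np.array([p[0]+c*q[0]-s*q[1],p[1]+s*q[0]+c*q[1],q[2]])
f=lambda p:np.concatenate([proj(i,W(p,q))-u for i,u,q in obs])
x0=[600,0,.6]; r=least_squares(f,x0); p=r.x; print('scale',p,'\n',r.fun.reshape(-1,2).round(1))
for n,q in dict(seat=(-95,0,255),tip=(-116,0,281),top=(0,0,319)).items():
  w=W(p,q);a=(proj(A,w)-[260,120])*3;b=(proj(B,w)-[220,70])*3;print(n,w.round(1),a.round(),b.round())
i=cv2.imread('pics/side0.png')[125:215,335:425];cv2.imwrite('pics/c3.png',cv2.resize(i,(600,600),interpolation=cv2.INTER_CUBIC))
```

```text
crate grip [445.5 362.5 150.9] [ 0.13118731 -0.01724157] [0.02648079 0.17251308]
tray grip [488.4 137.4 119. ]
rim [491.7 417.9]
rim [483.  300.1]
rim [407.7 422. ]
rim [399.2 309.5]
bail ends [array([450.2, 421.3]), array([439.5, 300.4])]
bottle top [528.7 466. ] tip [610.57417004 235.65959406 275.0253768 ]
pin [576.81022641 368.57964887 269.90946194] lens [612.44430557 358.12771594 300.44345356]
scale [7.04789914e+02 2.94306930e+02 5.56005898e-01] 
 [[-0.5  0.5]
 [ 0.5 -2.4]
 [-1.1 -1. ]
 [ 1.1 -0.7]
 [ 1.7 -0. ]]
seat [624.1 244.2 255. ] [332. 164.] [401. 212.]
tip [606.3 233.1 281. ] [309. 133.] [424. 227.]
top [704.8 294.3 319. ] [440.  60.] [319.  47.]
```

View pics/c3.png

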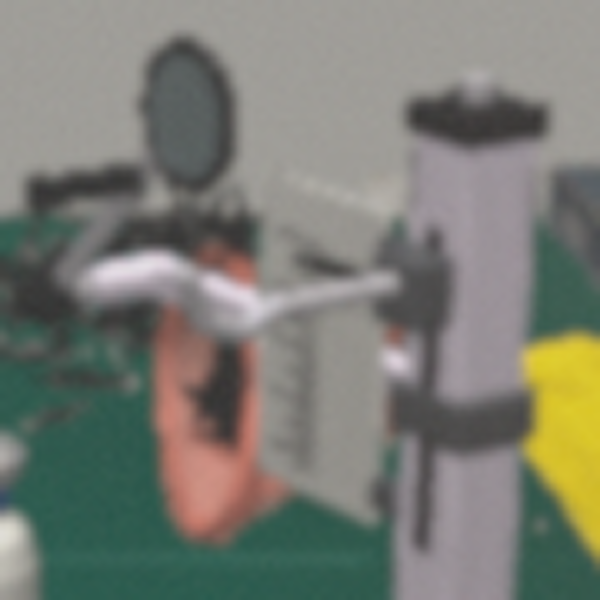

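Measurements agree. The grip is at (445.5, 362.5, 151), where 153 is expected, and the rim centre is (445, 362). Crate yaw is about -0.08. The scale is at (705, 294) with yaw 0.556, so the seat is about (624, 244, 255). The crop shows the hook's V at about (240,318) and the lens raised at (190,115). I'll cross over at z = 238.

>>> send_rows(
  plan=[
    [-0.131,-0.112,0,0,0,0,-1],
    [-0.131,-0.112,0,0,0,0,-1],
    [-0.131,-0.112,0,0,0,0,-1],
    [-0.131,-0.112,0,0,0,0,-1],
    [-0.131,-0.112,0,0,0,0,-1],
    [-0.131,-0.112,0,0,0,0,-1],
    [-0.131,-0.112,0,0,0,0,-1],
    [-0.131,-0.112,0,0,0,0,-1],
  ],
  force=25,
)

```text
clock: 0.9
ee_pos: [316.5, -136.5, 238.6]
ee_rot: [-0.0, 0.848, -0.53, -0.0]
force: [-0.3, -1.3, -0.5]
grip_width: 88.0
```

>>> send_rows(
  plan=[
    [-0.131,-0.112,0,0,0,0,-1],
    [-0.131,-0.112,0,0,0,0,-1],
    [-0.131,-0.112,0,0,0,0,-1],
    [-0.131,-0.112,0,0,0,0,-1],
    [-0.131,-0.112,0,0,0,0,-1],
    [-0.131,-0.112,0,0,0,0,-1],
    [-0.131,-0.112,0,0,0,0,-1],
    [-0.131,-0.112,0,0,0,0,-1],
  ],
)

```text
clock: 1.7
ee_pos: [403.0, 197.5, 238.5]
ee_rot: [0.0, 0.848, -0.53, -0.0]
force: [1.1, -0.1, 0.1]
grip_width: 88.3
```

>>> send_rows(
  plan=[
    [-0.131,-0.112,0,0,0,-0.07,-1],
    [0,0,0,0,0,-0.07,-1],
    [0,0,0,0,0,-0.07,-1],
    [0,0,0,0,0,-0.07,-1],
    [0,0,0,0,0,-0.07,-1],
    [0,0,0,0,0,-0.07,-1],
    [0,0,0,0,0,-0.07,-1],
    [0,0,0,0,0,-0.07,-1],
  ],
)

```text
clock: 2.5
ee_pos: [413.7, 237.1, 238.4]
ee_rot: [0.0, 1.0, 0.031, -0.0]
force: [0.3, -0.0, 1.1]
grip_width: 88.1
```

>>> send_rows(
  plan=[
    [0,0,0,0,0,-0.07,-1],
    [0,0,0,0,0,-0.07,-1],
    [0,0,0,0,0,-0.07,-1],
    [0,0,0,0,0,-0.07,-1],
    [0,0,0,0,0,-0.07,-1],
    [0,0,0,0,0,-0.07,-1],
    [0,0,0,0,0,-0.07,-1],
    [0,0,0,0,0,-0.07,-1],
  ],
)

```text
clock: 3.3
ee_pos: [413.7, 237.2, 238.4]
ee_rot: [-0.0, 0.815, 0.579, -0.0]
force: [0.2, 0.5, 0.4]
grip_width: 88.2
```

>>> send_rows(
  plan=[
    [0,0,0,0,0,-0.061,-1],
    [0,0,0,0,0,-0.061,-1],
    [0.17,0.029,0,0,0,0,-1],
    [0.17,0.029,0,0,0,0,-1],
    [0.17,0.029,0,0,0,0,-1],
    [0,0,0.15,0,0,0,-1],
    [0,0,0,0,0,0,-1],
  ],
)

```text
clock: 4.0
ee_pos: [444.7, 362.1, 196.7]
ee_rot: [-0.001, 0.737, 0.676, -0.004]
force: [-0.3, -0.2, 0.3]
grip_width: 88.0
```

Run:
```python
from h import *
A=snap('side','s1');B=snap('top','t1')
a=cv2.imread('pics/s1.png')[80:280,220:420];b=cv2.imread('pics/t1.png')[130:330,200:400]
f=lambda i:cv2.resize(i,(400,400),interpolation=cv2.INTER_CUBIC)
cv2.imwrite('pics/p1.png',np.hstack([f(a),f(b)]));print(robot.get_state()['ee_pos'],robot.get_state()['ee_rot'],robot.get_state()['q'])
```

```text
[446.31843362 361.8668361  201.33524971] [-2.04102638e-04  7.37146334e-01  6.75732590e-01 -8.41578073e-04] [ 4.77485753e-01  4.52041875e-01  1.39760773e+00 -4.77886142e-05
  1.29367439e+00 -1.00641796e+00]
```

View pics/p1.png

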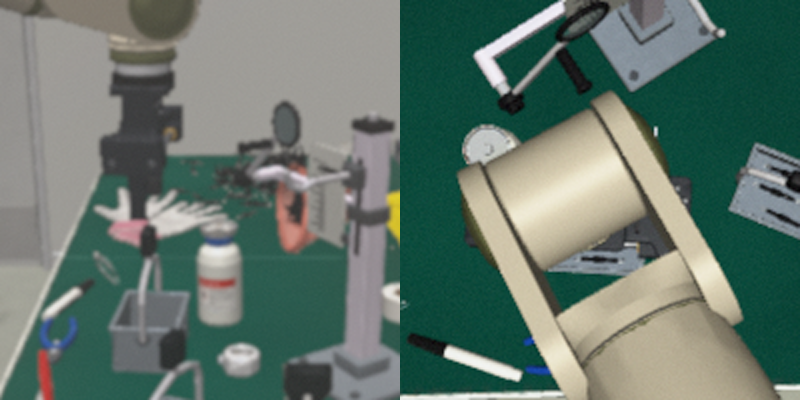

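The picture shows the fingers above the grip and the crate undisturbed. The gripper's narrow side lies along x, so its 187 mm width runs along the jaws, which suits the hook. I'll descend, grip and lift.

>>> send_rows(
  plan=[
    [0,0,0.1,0,0,0,-1],
    [0,0,0.1,0,0,0,-1],
    [0,0,0.06,0,0,0,-1],
    [0,0,0,0,0,0,1],
    [0,0,0,0,0,0,1],
    [0,0,0,0,0,0,1],
    [0,0,0,0,0,0,1],
    [0,0,0,0,0,0,1],
  ],
  force=25,
)

```text
clock: 4.9
ee_pos: [446.8, 362.4, 137.0]
ee_rot: [0.0, 0.737, 0.676, 0.001]
force: [-0.5, -0.6, 0.6]
grip_width: 50.1
```

>>> send_rows(
  plan=[
    [0,0,0,0,0,0,1],
    [0,0,0,0,0,0,1],
    [0,0,0,0,0,0,1],
    [0,0,-0.02,0,0,0,1],
    [0,0,-0.08,0,0,0,1],
    [0,0,-0.1,0,0,0,1],
    [0,0,0,0,0,0,1],
    [0,0,0,0,0,0,1],
  ],
)

```text
clock: 5.7
ee_pos: [446.3, 362.3, 185.4]
ee_rot: [-0.0, 0.737, 0.676, -0.0]
force: [0.6, -0.7, -4.5]
grip_width: 33.5
```

Held: the force dropped by about 5 N, so about 0.5 kg and roughly 50 mm of travel. I'll raise it, cross to in front of the hook, and turn it in line.

>>> send_rows(
  plan=[
    [0,0,-0.06,0,0,0,1],
    [0,0,-0.12,0,0,0,1],
    [0,0,-0.12,0,0,0,1],
    [0,0,-0.12,0,0,0,1],
    [0,0,-0.08,0,0,0,1],
    [0,0,-0.03,0,0,0,1],
    [-0.04,0.03,0,0,0,0,1],
    [-0.09,0.07,0,0,0,0,1],
  ],
  force=40,
)

```text
clock: 6.5
ee_pos: [468.2, 327.8, 316.6]
ee_rot: [-0.001, 0.736, 0.677, -0.001]
force: [2.3, 0.4, -5.2]
grip_width: 33.7
```

>>> send_rows(
  plan=[
    [-0.12,0.09,0,0,0,0,1],
    [-0.12,0.09,0,0,0,0,1],
    [-0.12,0.09,0,0,0,0,1],
    [-0.09,0.06,0,0,0,0,1],
    [-0.044,0.032,0,0,0,0,1],
    [0,0,0,0,0,-0.03,1],
    [0,0,0,0,0,-0.06,1],
    [0,0,0,0,0,-0.06,1],
  ],
)

```text
clock: 7.3
ee_pos: [547.9, 196.9, 317.2]
ee_rot: [-0.001, 0.62, 0.784, -0.001]
force: [0.2, 0.4, -4.0]
grip_width: 33.4
```

>>> send_rows(
  plan=[
    [0,0,0,0,0,-0.06,1],
    [0,0,0,0,0,-0.06,1],
    [0,0,0,0,0,-0.0375,1],
    [0,0,0,0,0,0,1],
    [0,0,0,0,0,0,1],
  ],
)

```text
clock: 7.8
ee_pos: [548.0, 197.1, 317.9]
ee_rot: [-0.001, 0.486, 0.874, -0.0]
force: [0.1, 0.2, -3.5]
grip_width: 33.9
```

Run:
```python
from h import *
A=snap('side','s2');B=snap('top','t2')
a=cv2.imread('pics/s2.png')[100:250,290:440]
cv2.imwrite('pics/p2.png',cv2.resize(a,(600,600),interpolation=cv2.INTER_CUBIC));s=robot.get_state();print(s['ee_pos'],s['ee_rot'],s['q'],s['force'])
```

```text
[548.05355694 196.99702769 318.2665281 ] [-3.16274281e-04  4.85897154e-01  8.74015912e-01 -2.03405105e-04] [ 1.43992939e-01  4.05850819e-01  1.16345204e+00  5.99912741e-05
  1.57303947e+00 -1.98282083e+00] [ 0.01161749 -0.64889025 -4.21164059]
```

View pics/p2.png

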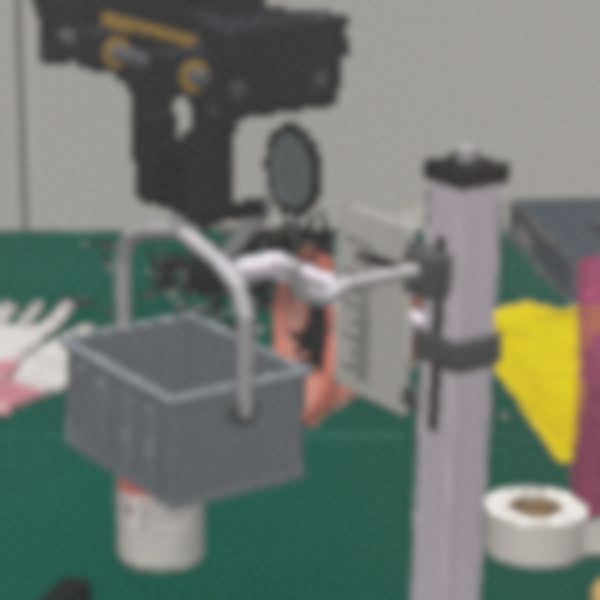

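Crate upright, bail square to the hook. The bail's top is at about (178,218), the hook's V at (322,293) and its tip at (280,257). I'll check the geometry by projection.

Run:
```python
from h import *
A=load('s2');p=(704.8,294.3,.556);c,s=np.cos(p[2]),np.sin(p[2])
W=lambda x,y,z:np.array([p[0]+c*x-s*y,p[1]+s*x+c*y,z])
f=lambda w:((proj(A,w)-[290,100])*4).round()
T=np.array([548,197,318.3])
print('scale frame tcp',c*(T[0]-p[0])+s*(T[1]-p[1]),-s*(T[0]-p[0])+c*(T[1]-p[1]))
print('bail',f(T-[0,0,11.5]),'bail-y36',f(T+[s*36,-c*36,-19.5]),'y64 rim',f(T+[s*60,-c*60,-76.5]))
print('seat',f(W(-95,0,255)),'tiptop',f(W(-116,0,281)),'bar',f(W(-50,0,261)),'top',f(W(0,0,319)))
```

```text
scale frame tcp -184.53595047946698 0.11393261031281554
bail [181. 229.] bail-y36 [220. 261.] y64 rim [245. 384.]
seat [323. 298.] tiptop [292. 258.] bar [390. 274.] top [466. 159.]
```

Prediction and picture agree within 2–3 mm. I'll advance over the tip and lower to just above the seat.

>>> send_rows(
  plan=[
    [0,0.02,0,0,0,0,1],
    [0,0.05,0,0,0,0,1],
    [0,0.07,0,0,0,0,1],
    [0,0.08,0,0,0,0,1],
    [0,0.07,0,0,0,0,1],
    [0,0.05,0,0,0,0,1],
    [0,0.018,0,0,0,0,1],
    [0,0,0,0,0,0,1],
  ],
)

```text
clock: 8.7
ee_pos: [624.3, 244.5, 318.0]
ee_rot: [-0.0, 0.485, 0.874, -0.0]
force: [0.1, 0.1, -3.4]
grip_width: 33.7
```

>>> send_rows(
  plan=[
    [0,0,0.03,0,0,0,1],
    [0,0,0.04,0,0,0,1],
    [0,0,0.04,0,0,0,1],
    [0,0,0.02,0,0,0,1],
    [0,0,0.012,0,0,0,1],
    [0,0,0,0,0,0,1],
    [0,0,0,0,0,0,1],
  ],
)

```text
clock: 9.4
ee_pos: [624.2, 244.3, 283.6]
ee_rot: [0.0, 0.485, 0.874, 0.0]
force: [0.7, 0.5, -4.1]
grip_width: 33.9
```

Run:
```python
from h import *
A=snap('side','s3')
a=cv2.imread('pics/s3.png')[100:250,310:460]
cv2.imwrite('pics/p3.png',cv2.resize(a,(600,600),interpolation=cv2.INTER_CUBIC));s=robot.get_state();print(s['ee_pos'],s['ee_rot'],s['force'])
```

```text
[624.21874463 244.31199549 283.69735933] [3.09941050e-04 4.85266849e-01 8.74366004e-01 2.82341441e-04] [ 0.13169116  0.25472255 -3.8666982 ]
```

View pics/p3.png

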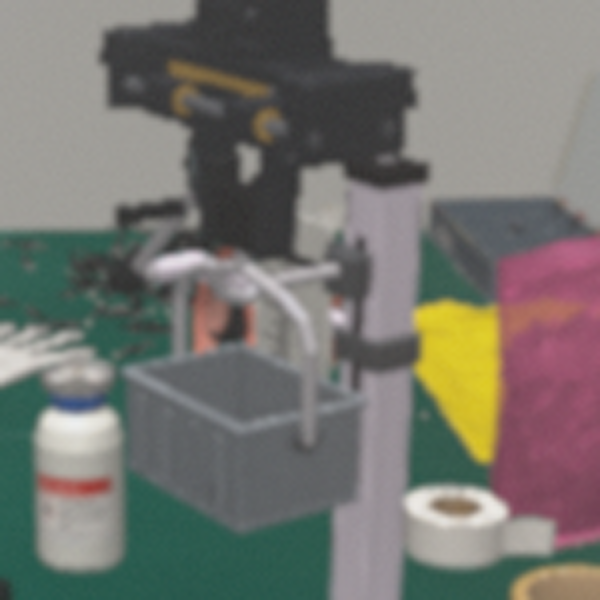

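The bail sits over the hook's V at about (237,275), inside the tip at (180,262). Now I'll ease the load on at about 40 mm/s.

>>> send_rows(
  plan=[
    [0,0,0.012,0,0,0,1],
    [0,0,0.014,0,0,0,1],
    [0,0,0.016,0,0,0,1],
    [0,0,0.016,0,0,0,1],
    [0,0,0.016,0,0,0,1],
    [0,0,0.016,0,0,0,1],
    [0,0,0.012,0,0,0,1],
    [0,0,0,0,0,0,1],
  ],
)

```text
clock: 10.25
ee_pos: [624.1, 244.3, 257.4]
ee_rot: [-0.0, 0.485, 0.874, -0.0]
force: [-0.3, 1.2, -2.3]
grip_width: 33.8
```

>>> send_rows(
  plan=[
    [0,0,0.012,0,0,0,1],
    [0,0,0.016,0,0,0,1],
    [0,0,0.016,0,0,0,1],
    [0,0,0.016,0,0,0,1],
    [0,0,0.012,0,0,0,1],
    [0,0,0,0,0,0,1],
    [0,0,0,0,0,0,1],
  ],
)

```text
clock: 10.95
ee_pos: [624.2, 244.3, 239.9]
ee_rot: [0.0, 0.485, 0.874, 0.0]
force: [0.2, -0.2, -1.4]
grip_width: 33.5
```

Run:
```python
from h import *
F=[]
for k in range(6):
    im=robot.get_image('side'); F.append(robot.get_state()['force'])
print(np.round(F,2).tolist(),np.mean(F,0)); s=robot.get_state(); print(s['ee_pos'],s['clock'])
```

```text
[[1.14, 0.96, -0.18], [0.88, 0.38, -0.15], [1.12, 0.51, -0.55], [0.71, 0.69, -0.08], [-0.18, 0.71, -0.39], [0.85, 0.67, 0.13]] [ 0.75460783  0.65106744 -0.20263391]
[624.17079903 244.29490412 239.86668895] 11.25
```

Residual load is about 0.3 N. I'll lower a few mm more, then open and let it settle.

>>> send_rows(
  plan=[
    [0,0,0.01,0,0,0,1],
    [0,0,0,0,0,0,1],
    [0,0,0,0,0,0,0.1],
    [0,0,0,0,0,0,-0.3],
    [0,0,0,0,0,0,-1],
    [0,0,0,0,0,0,-1],
    [0,0,0,0,0,0,-1],
    [0,0,0,0,0,0,-1],
  ],
)

```text
clock: 12.05
ee_pos: [624.1, 244.3, 237.2]
ee_rot: [-0.0, 0.485, 0.874, -0.0]
force: [-0.2, -0.5, 0.2]
grip_width: 77.3
```

>>> send_rows(
  plan=[
    [0,0,0,0,0,0,-1],
    [0,0,0,0,0,0,-1],
    [0,0,0,0,0,0,-1],
    [0,0,-0.04,0,0,0,-1],
    [0,0,-0.08,0,0,0,-1],
    [0,0,-0.12,0,0,0,-1],
    [0,0,-0.12,0,0,0,-1],
    [0,0,-0.12,0,0,0,-1],
  ],
)

```text
clock: 12.85
ee_pos: [623.8, 244.2, 359.5]
ee_rot: [0.0, 0.485, 0.874, 0.0]
force: [0.1, 0.4, -0.0]
grip_width: 87.8
```

Run:
```python
from h import *
A=snap('side','s4');B=snap('top','t4')
a=cv2.imread('pics/s4.png')[100:250,310:460];b=cv2.imread('pics/t4.png')[70:220,220:370]
f=lambda i:cv2.resize(i,(400,400),interpolation=cv2.INTER_CUBIC)
cv2.imwrite('pics/p4.png',np.hstack([cv2.resize(a,(600,600),interpolation=cv2.INTER_CUBIC)]));s=robot.get_state();print(s['ee_pos'],s['q'],s['force'],s['clock'])
```

```text
[624.51510664 244.36702567 362.52635737] [ 1.98685631e-01  6.43035239e-01  6.84613255e-01 -3.25713509e-05
  1.80551706e+00 -1.92955010e+00] [0.27817419 0.35648479 0.84181804] 12.95
```

View pics/p4.png

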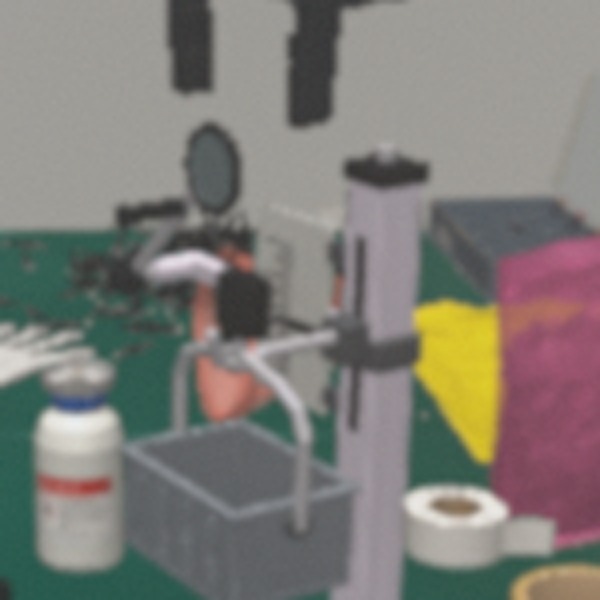

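The crate hangs free and upright on the hook, at about (235,355), with its grip at (243,305). The pointer's tip is near (272,315), the lens at (213,168) and the pin about (152,212). I'll enlarge the pointer and lens area.

Run:
```python
from h import *
A=snap('side','s5')
a=cv2.imread('pics/s5.png')[125:205,330:410];b=cv2.imread('pics/t4.png')[90:190,230:330]
f=lambda i:cv2.resize(i,(400,400),interpolation=cv2.INTER_CUBIC)
cv2.imwrite('pics/p5.png',np.hstack([f(a),f(b)]))
c,s=np.cos(.556),np.sin(.556)
W=lambda x,y,z:np.array([704.8+c*x-s*y,294.3+s*x+c*y,z])
from scipy.optimize import fsolve
def pl(im,u,x): return fsolve(lambda v:proj(im,W(x,*v))-u,[100,250]).round(1)
print('pointer0',pl(A,(380,162.5),-26),'now',pl(A,(378,178.75),-26),'lens',pl(A,(363.1,141.9),-45),'pin',pl(A,(348,153),-70))
```

```text
pointer0 [ 59.2 256.7] now [ 65.  215.4] lens [101.8 299.4] pin [127.9 270.3]
```

View pics/p5.png

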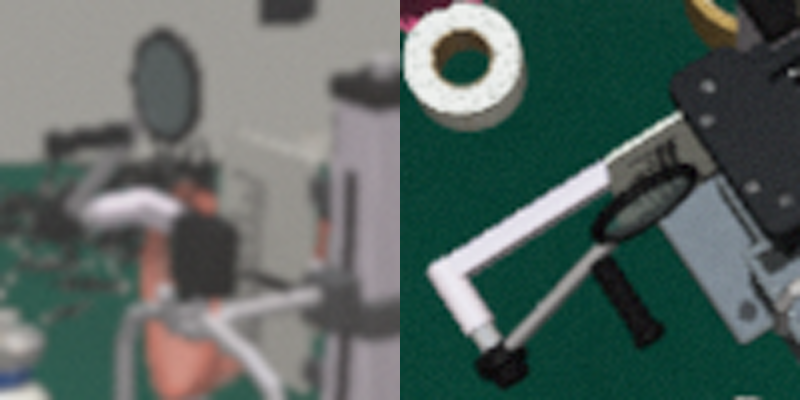

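The pointer now stands at about z 215 (257 unloaded, so roughly 41 mm of travel). The lens is at about z 299 and the pin at y' = 130, z = 270, so the angle is about 0.78 rad. I'll close the fingers, move above the pin and push it down along its arc.

>>> send_rows(
  plan=[
    [0.06,0.01,0,0,0,0,1],
    [0.12,0.015,0,0,0,0,1],
    [0.15,0.015,0,0,0,0,1],
    [0.12,0.015,0,0,0,0,1],
    [0.054,0.005,0,0,0,0,1],
    [0,0,0.08,0,0,0,1],
    [0,0,0.12,0,0,0,1],
    [0,0,0.08,0,0,0,1],
  ],
  force=25,
)

```text
clock: 13.8
ee_pos: [569.5, 358.9, 284.3]
ee_rot: [-0.001, 0.485, 0.874, -0.001]
force: [-0.2, -0.8, -0.8]
grip_width: 25.8
```

>>> send_rows(
  plan=[
    [0,0,0.02,0,0,0,1],
    [0,0,0.02,0,0,0,1],
    [-0.004,0,0.02,0,0,0,1],
    [-0.006,0,0.02,0,0,0,1],
    [-0.006,0,0.02,0,0,0,1],
    [0,0,0,0,0,0,1],
  ],
)

```text
clock: 14.4
ee_pos: [573.7, 354.5, 263.6]
ee_rot: [0.002, 0.486, 0.874, 0.001]
force: [1.6, -2.9, 4.3]
grip_width: 0.6
```

Contact with the pin at about 4 N. I'll go on down to about z 222.

>>> send_rows(
  plan=[
    [-0.008,0,0.02,0,0,0,1],
    [-0.008,0,0.02,0,0,0,1],
    [-0.007,0,0.02,0,0,0,1],
    [-0.006,0,0.02,0,0,0,1],
    [-0.006,0,0.02,0,0,0,1],
    [-0.004,0,0.02,0,0,0,1],
    [-0.002,0,0.02,0,0,0,1],
    [-0.002,0,0.02,0,0,0,1],
  ],
)

```text
clock: 15.2
ee_pos: [577.9, 346.7, 221.7]
ee_rot: [-0.0, 0.485, 0.874, -0.0]
force: [1.2, -1.4, 3.1]
grip_width: 0.7
```

>>> send_rows(
  plan=[
    [0,0,0,0,0,0,1],
    [0,0,0,0,0,0,1],
  ],
)

```text
clock: 15.4
ee_pos: [577.5, 347.0, 221.6]
ee_rot: [-0.001, 0.485, 0.874, -0.0]
force: [-0.0, -0.8, 0.5]
grip_width: 0.3
```

Run:
```python
from h import *
A=snap('side','s6');B=snap('top','t6')
a=cv2.imread('pics/s6.png')[125:205,330:410];b=cv2.imread('pics/t6.png')[90:190,230:330]
f=lambda i:cv2.resize(i,(400,400),interpolation=cv2.INTER_CUBIC)
cv2.imwrite('pics/p6.png',np.hstack([f(a),f(b)]));s=robot.get_state();print(s['ee_pos'],s['force'],s['clock'])
c,s=np.cos(.556),np.sin(.556)
W=lambda x,y,z:np.array([704.8+c*x-s*y,294.3+s*x+c*y,z])
g=lambda q:((proj(A,W(*q))-[330,125])*5).round()
print('lens z 208,216,224',[g((-45,65,z)) for z in(208,216,224)],'top',(proj(B,W(-45,65,216))-[230,90])*4)
```

```text
[577.67832489 346.94109153 221.95495776] [-0.58842227  0.07587083 -0.8499898 ] 15.5
lens z 208,216,224 [array([207., 290.]), array([207., 274.]), array([208., 258.])] top [319.86347978 214.02547947]
```

View pics/p6.png

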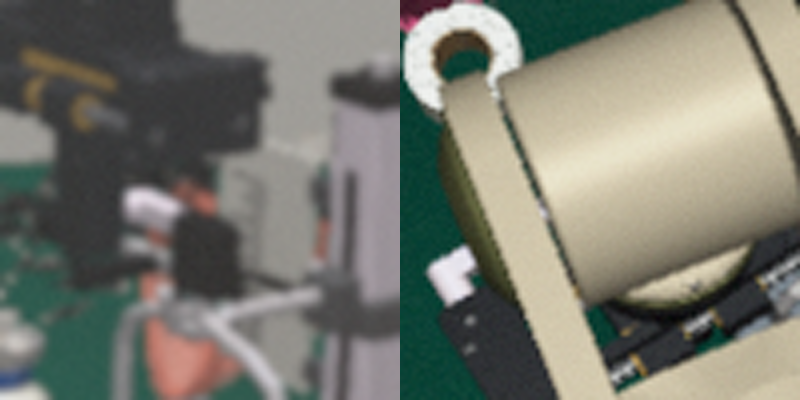

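The lens is now behind the crate's grip in the side view (the grip spans about 172–240 × 217–298 in the crop). The pin's top is at z 222, which puts the lens at about 218 by the arm's geometry. I'll refine the pointer's height from the pixels.

Run:
```python
from h import *
from scipy.optimize import fsolve
c,s=np.cos(.556),np.sin(.556)
W=lambda x,y,z:np.array([704.8+c*x-s*y,294.3+s*x+c*y,z])
def pl(im,u,x): return fsolve(lambda v:proj(im,W(x,*v))-u,[60,230])
for t,cols,r0,r1 in(('side0',range(379,392,2),157,172),('s5',range(379,392,2),174,187),('s6',range(379,392,2),174,187)):
    im=load(t);g=im['pixels'].astype(float).mean(2)
    for u in cols:
        col=g[r0:r1,u]; k=int(col.argmin()); d=np.clip(np.median(col)-col-8,0,None); d[:max(0,k-2)]=0; d[k+3:]=0
        v=(d*np.arange(r0,r1)).sum()/max(d.sum(),1e-6)
        print(t,u,round(v,2),int(d.max()),pl(im,(u,v),-26).round(1))
print(load('s6')['pixels'][165:200,365:380].mean(2).astype(int)[::1])
```

```text
side0 379 163.43 14 [ 63.  253.5]
side0 381 163.91 41 [ 55.3 254.3]
side0 383 164.31 54 [ 47.7 255.2]
side0 385 164.83 62 [ 40.2 255.8]
side0 387 165.04 42 [ 32.8 257.2]
side0 389 164.72 7 [ 25.5 259.7]
side0 391 170.5 22 [ 17.5 248.1]
s5 379 179.49 22 [ 61.1 214.6]
s5 381 180.21 30 [ 53.3 215. ]
s5 383 180.73 59 [ 45.6 215.9]
s5 385 181.25 56 [ 38.  216.7]
s5 387 181.55 38 [ 30.5 218.1]
s5 389 181.24 15 [ 23.2 220.9]
s5 391 180.39 33 [ 16.1 225. ]
s6 379 180.28 28 [ 61.  212.7]
s6 381 180.29 30 [ 53.2 214.8]
s6 383 180.74 60 [ 45.6 215.9]
s6 385 181.24 57 [ 38.  216.8]
s6 387 181.49 41 [ 30.5 218.3]
s6 389 181.18 16 [ 23.2 221.1]
s6 391 180.35 34 [ 16.1 225.1]
[[150 113  92  94 105 118 123 121 128 139 144 147 146 140 131]
 [168 127  97  87  93 106 116 119 123 134 142 142 142 139 136]
 [146 109  85  70  73  84  94  99 106 123 131 131 132 133 133]
 [102  77  66  58  58  65  68  72  82  97 112 120 123 124 123]
 [ 74  56  56  56  55  57  58  57  62  74  85 100 114 123 123]
 [ 66  53  51  51  54  55  56  58  57  58  64  78 101 120 126]
 [ 60  54  52  52  52  54  54  56  54  55  55  61  8
[... 1075 characters left out ...]
1 134]
 [127 139 150 150 148 159 178 193 198 191 167 138 121 121 121]
 [128 139 151 153 146 146 159 180 194 192 171 140 118 118 117]
 [130 130 134 136 135 135 141 154 174 189 185 166 145 126 118]
 [141 136 126 126 125 128 128 133 150 172 189 188 174 152 128]
 [155 148 139 133 132 132 130 125 132 149 171 184 190 180 157]
 [158 157 154 149 144 140 135 124 123 131 148 167 184 191 185]
 [157 161 162 158 151 144 135 123 120 125 132 145 164 184 197]
 [160 161 162 159 151 144 132 118 116 119 124 131 142 164 187]
 [160 160 159 157 150 139 126 116 114 119 128 127 128 143 168]
 [160 161 160 155 144 134 121 112 111 120 126 124 119 123 143]
 [162 161 159 150 139 126 116 109 111 116 120 117 107 102 115]]
```

The pointer's tip reads z ≈ 214.5. Another 2.5 mm down puts the lens at about 214.5 too. After that I'll lift off and back away.

>>> send_rows(
  plan=[
    [0,0,0.005,0,0,0,1],
    [0,0,0.005,0,0,0,1],
    [0,0,0,0,0,0,1],
    [0,0,0,0,0,0,1],
  ],
)

```text
clock: 15.9
ee_pos: [578.0, 346.7, 219.8]
ee_rot: [-0.0, 0.485, 0.874, 0.0]
force: [-0.3, 1.1, 1.9]
grip_width: 0.9
```

>>> send_rows(
  plan=[
    [0,0,-0.02,0,0,0,1],
    [0,0,-0.06,0,0,0,1],
    [0,0,-0.12,0,0,0,1],
    [0,0,-0.14,0,0,0,1],
    [0,0,-0.14,0,0,0,1],
    [0,-0.12,0,0,0,0,1],
    [0,-0.16,0,0,0,0,1],
    [0,-0.16,0,0,0,0,1],
  ],
)

```text
clock: 16.7
ee_pos: [483.4, 287.6, 339.6]
ee_rot: [0.0, 0.485, 0.874, -0.0]
force: [0.2, 0.8, 0.2]
grip_width: 0.5
```

>>> send_rows(
  plan=[
    [0,-0.16,0,0,0,0,1],
    [0,-0.1,0,0,0,0,1],
    [0,0,0,0,0,0,1],
  ],
)

```text
clock: 17.0
ee_pos: [427.7, 253.2, 341.1]
ee_rot: [0.001, 0.485, 0.874, 0.001]
force: [0.7, 0.1, -0.2]
grip_width: 0.6
```

Run:
```python
from h import *
A=snap('side','s7');B=snap('top','t7')
a=cv2.imread('pics/s7.png')[135:215,330:410];b=cv2.imread('pics/t7.png')[90:170,240:320]
f=lambda i:cv2.resize(i,(400,400),interpolation=cv2.INTER_CUBIC)
cv2.imwrite('pics/p7.png',np.hstack([f(a),f(b)]));s=robot.get_state();print(s['ee_pos'],s['force'],s['clock'])
c,s=np.cos(.556),np.sin(.556)
W=lambda x,y,z:np.array([704.8+c*x-s*y,294.3+s*x+c*y,z])
for n,q in dict(hinge=(-45,190,211),lens=(-45,65,214.5),pinmid=(-70,105,213.7),pinend=(-92,105,213.7),ptr=(-26,65,214.5),lensbot=(-45,65,186.5),hi_lensbot=(-45,65,194.5)).items():
  print(n,((proj(A,W(*q))-[330,135])*5+2).round(),((proj(B,W(*q))-[240,90])*5+2).round())
```

```text
[429.73474853 254.09731725 340.3093633 ] [-0.02043855  0.08567969 -0.16675331] 17.1
hinge [ 66. 171.] [ 79. 445.]
lens [209. 229.] [352. 271.]
pinmid [117. 217.] [300. 378.]
pinend [ 79. 225.] [331. 425.]
ptr [242. 222.] [325. 231.]
lensbot [208. 285.] [353. 291.]
hi_lensbot [208. 269.] [353. 286.]
```

View pics/p7.png

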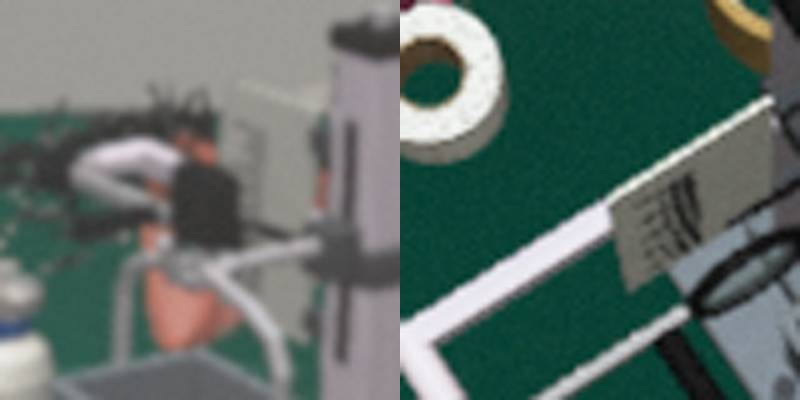

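The lens sits over the pointer: (345,272) in the top crop, where (352,271) was predicted. The pin is at about (115,221) in the side crop, where (117,217) was predicted, so the lens and pointer agree to about 3 mm. I'll run one last numeric check that the scene is at rest and undisturbed, then hand in.

Run:
```python
from h import *
A=load('s7');C=snap('side','s8');f=lambda i:i['pixels'].astype(float).mean(2)
print('side change near scale/crate',np.abs(f(A)-f(C))[120:320,300:460].mean())
S=load('side0');print('tray/cutters change',np.abs(f(S)-f(C))[275:320,278:336].mean(),np.abs(f(S)-f(C))[228:262,236:262].mean(),'tally',np.abs(f(S)-f(C))[248:270,328:352].mean())
for t in('s5','s8'):
    g=f(load(t))[174:187,383]; print(t,int(g.argmin())+174)
print(robot.hand_in())
```

```text
side change near scale/crate 1.0012395833333334
tray/cutters change 1.5817369093231164 1.3480392156862744 tally 1.6294191919191918
s5 181
s8 181
the job is handed in; nothing more can be done
None
```

The crate hangs by its bail on the scale's hook, let go and settled, and the magnifier is swung down so the lens is over the pointer's tip. I handed the job in at about 17 s on the clock. The hand-in gave no verdict.

- **Load:** it was eased on at about 40 mm/s until only about 0.3 N of the weight was left on the gripper, then released. The pointer moved down about 40 mm and stood at the same height in later pictures.
- **Lens against pointer:** the pointer's tip measures about z 214.5 mm. The lens centre is at about 214 mm going by the arm's height where it pushed the pin. In the side camera the pin reads about 2 mm lower, which would put the lens near 212 mm. The two disagree slightly, but both are well inside the 8 mm limit.
- **Not checked directly:** in the side view the crate's grip hides the lens. Its position there comes from the pin, with the top view agreeing sideways.
- **Other things on the bench:** the tray, side cutters and tally show no change in the side image beyond noise. I did not check the bottle and pin gauge numerically.
- **Robot:** it ended clear of everything, with the force reading near zero.

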